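# Light up a gantry's corner pulley with the inspection torch

## Task

I want to check the belt pulley in the corner of the gantry beside the tool rack, and need light on it: draw the torch (it is already switched on) out of its leaning socket in the rack, turn it lens down and hold it up over the frame, its lens about 100 mm from that corner's pulley stack and aimed at the middle of the stack, slanting down at roughly 35 degrees below level. Finish holding it there, still and off everything, and do not put it down or let go. Keep torch and arm from touching the gantry, and leave the other rack tools and the loose parts on the bench where they are.

Things in the scene. Friction and masses are not known exactly. Their poses are not given: they have to be found in the camera images.
- torch_mid (a point): Centre of the inspection torch, on its axis, where to grip it: aluminium, 175 mm long, 110 to 180 g, balanced near here; body 25 mm across up to 40 mm beyond this point, then a black head 32 mm across. Tail down in one of the rack's sockets (which one varies), 55 mm deep with 1.5 mm play: draw it out along its axis. z: along the torch, tail to lens; at the start about 40 degrees above level.
- torch_lens (a point): Centre of the torch's glass lens face, 87.5 mm from torch_mid along the torch; its z is the way the light shines.
- idler (a point): Middle of the stack of two steel belt pulleys (25 mm across, from 24 to 60 mm above the bench; this point at 41 mm) in the gantry's corner nearest the tool rack: the thing to be lit. It stands 44 mm inside the outer face of the wall towards the robot and 60 mm inside that of the wall towards the rack.
- gantry: Belt gantry under assembly, fixed: open frame 360 (x) by 460 mm (y), walls 60 mm high; pulley stacks in its two corners towards the robot (-x), motors in the far corners; in the far half two cross rods with a carriage, up to 89 mm high. Origin: centre of its underside on the bench; -y: the side towards the rack. Torch, fingers and arm must not touch it.
- rack: Tool rack, fixed: black block in a sheet-steel stand, 120 (x) by 256 mm (y), three round sockets in a row along y, 80 mm apart, all leaning 40 degrees above level towards its +x; mouths 67 mm above the bench, the block's top edge 86 mm. Origin: centre of its underside on the bench.
- mirror_mid (a point): Inspection mirror in another socket of the rack: black handle 25 mm across, thin stem, round 42 mm mirror, about 195 mm long; this point is on its axis 85 mm from the handle's end. Leave it alone.
- brush_mid (a point): Dusting brush in another socket of the rack: wooden handle 25 mm across, brass ferrule, black tuft, 156 mm long; this point is its centre. Leave it alone.
- bearing_mid (a point): Centre of a steel linear bearing, a tube 21 mm in diameter and 30 mm high, standing loose on the bench. Leave it alone.
- bin_mid (a point): Centre of a small open white parts bin, 120 by 100 mm and 50 mm high, loose on the bench. Leave it alone.
Mind the look-alikes: they are no part of the job. Leave any green or orange look-alike of the part that bears torch_mid alone.

How it is judged:
By the outcome, as a careful person would: the job done as asked, in the order asked, and still so for the second after the job is handed in, while the arm keeps its last pose, push and grip.
It also fails if it takes over 40 s, if anything falls off the work surface, if the arm or the gripper's body presses on something with over 40 N, if the wrist force passes 120 N, or if a joint passes its speed limit or range.

## Robot

A 6-joint arm with a two-finger parallel gripper is mounted at the origin on the work surface. World frame = base frame: x ahead of the robot, y to its left, z up, the work surface at z = 0. Lengths are in mm, angles in degrees, forces in N, time in s.
With the tool pointing down it reaches from about 400 to 925 mm from the base axis. Payload 12.5 kg.
Tool frame: the origin (TCP) lies midway between the tips of the shut fingers; the grasp point (between the pads) lies 19 mm behind it (ctrl.grip_point_offset is the distance from the TCP to the grasp point, in mm); z points along the fingers, y is the direction in which the jaws open and shut (so a half turn about z gives the same grasp; the last joint's range is limited). The gripper opens to 95 mm and grips with 3 to 60 N. Pads are 20 mm wide; open, the fingers measure 119 mm over their backs; the gripper's body (75 mm by 180 mm) begins 59 mm behind the grasp point.
Start: joints at [60.183, 28.126, 89.318, -0, 62.55, -6.05], TCP at [251.867, 572.026, 183.661] pointing down, gripper open.
Joint ranges: [-177.58, 177.58], [-47.91, 125.51], [2.72, 160], [-65.01, 245.01], [3.68, 167.84], [-153.87, 153.87]. Speed limits (degrees/s): [127.2, 127.2, 159.86, 180, 180, 180].

## Interface

Orientations are given as a 3x3 rotation matrix whose columns are the frame's x, y, z axes.
In Python, from workcell import observe, optics, job, ctrl gives the robot as it stands.
- The arm moves only by the tool arm_command, never from a script. Its argument "deltas" is a list of rows, each a list of 3 entries, a list of its own where there are three numbers: the opening, from 0 (shut) to 1 (fully open), then the shift along the tool's x, y, z in cm, then the turn, a rotation vector about the tool's x, y, z in degrees. In form: [[hand, [x, y, z], [ax, ay, az]], ...]. A call has 1 to 12 rows; each row shifts and turns the pose as measured when the row begins, along the tool's axes as they then stand; what a row does not reach is not made up. A row lasts 1/12 s, in which the tool goes at most 41.7 mm and 7.16 degrees, less where a joint would pass 70% of its speed; a pose out of reach is approached as far as the arm can. A call is refused whole if a number of a shift passes 4.17 or a number of a turn 7.16, either way. A call with a gripper value outside its range is refused whole. The fingers move at their own pace and stop on an object; the grip force is fixed at half the most. Time passes only in rows, so rows that do not move let the fingers close. It gives the time, the measured TCP pose, the force and the opening at its end, in the units of the state.
- observe(): the state, without advancing time (a new reading comes with each control period).
- optics.grab_frame(name): name is "scene" or "top"; returns a dict with "image" (420x560x3 uint8, red, green, blue), "range_z" (420x560 float32, mm along the optical axis (not along the pixel's ray), 0 where there is no reading), "fx", "fy", "cx", "cy" (pixels), "extrinsics" (4x4, takes a point from world to camera coordinates). Camera axes: x right, y down, z forward; pixel columns grow to the right and rows downward; lengths in mm; the calibration is good to about 2 mm. A picture is of the moment at which its call begins.
- job.close_job(): hands the job in, once; it reports no verdict.
The state is a dict: "time_s": time; "q": joint angles; "joint_velocities": joint speeds; "tau": joint torques, N m; "tcp_pos": TCP position; "tcp_rot": TCP orientation; "wrist_force": force on the tool from outside, world axes, zero at the start; "ft_torque": the same for the moment, N m; "finger_gap": opening from 0.0 (shut) to 1.0 (fully open).
Only numpy, scipy, OpenCV 4.12 (cv2) and the standard library are available. Lean on these libraries where they do the work, as an engineer would, in place of code of your own. Each camera call takes 0.05 s, during which the arm holds its last target. There are 200 camera calls.

## Working session

There is one attempt and no reset: what is moved stays moved. The work goes in short steps, Python scripts to look and compute and a tool call to move; the robot and the scene stay as the last step left them, time stands still between calls to the robot, and variables do not carry over. Pictures are saved under pics/ and viewed, about 8 in all and at most 12, crops included, and the job is handed in when it is done.

Besides the shell and the picture viewer there is one more tool, called after "Request:" by a JSON object that holds its "op" and its "data", one argument or row to a line. arm_command: Moves the arm, as the interface text tells. Its arguments: {"type":"object","properties":{"deltas":{"type":"array"}},"required":["deltas"]}

```bash
mkdir -p pics
python3 - <<'E'
from workcell import observe, optics, job, ctrl
import cv2,numpy as np
s=observe();print(s)
for n in("scene","top"):
    f=optics.grab_frame(n);cv2.imwrite(f"pics/{n}0.png",f["image"][:,:,::-1]);np.savez(f"{n}0.npz",**f)
    print(n,f["fx"],f["fy"],f["cx"],f["cy"],f["extrinsics"].round(3).tolist())
E
```

```text
{'time_s': 0.0, 'q': array([ 6.01828318e+01,  2.81632935e+01,  8.93501919e+01, -2.15187616e-04,
        6.25508565e+01, -6.05103803e+00]), 'joint_velocities': array([ 0.05349895, -0.07495708, -0.06405147, -0.05163172,  0.04985891,
        0.07468396]), 'tau': array([ 5.45985167e-04, -6.12622404e+01, -2.58175099e+01,  6.93281461e-02,
        4.83189616e-02, -3.62909975e-05]), 'tcp_pos': array([251.7204662 , 571.75463726, 183.07063623]), 'tcp_rot': array([[-9.15198727e-01,  4.03002460e-01, -5.55491517e-04],
       [ 4.03002826e-01,  9.15198213e-01, -9.75972202e-04],
       [ 1.15065646e-04, -1.11707317e-03, -9.99999369e-01]]), 'wrist_force': array([-0.68670863, -0.27023771, -0.554003  ]), 'ft_torque': array([-0.00802641, -0.0409441 ,  0.028195  ]), 'finger_gap': 1.0003360073702032}
scene 425.85674582180445 425.85674582180445 280.0808118827604 204.29303011015793 [[0.111, 0.994, 0.016, 148.784], [0.641, -0.059, -0.766, -269.685], [-0.76, 0.095, -0.643, 1797.956], [0.0, 0.0, 0.0, 1.0]]
top 396.36489098620723 396.36489098620723 275.546101459213 209.28800794368598 [[-0.02, -1.0, -0.004, -200.902], [-0.98, 0.02, -0.198, 587.057], [0.198, 0.0, -0.98, 1127.812], [0.0, 0.0, 0.0, 1.0]]
```

View pics/scene0.png

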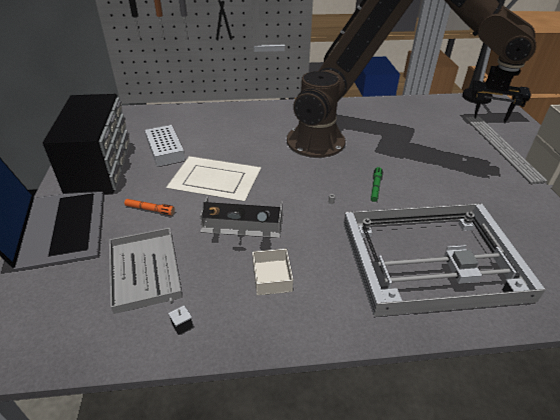

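View pics/top0.png

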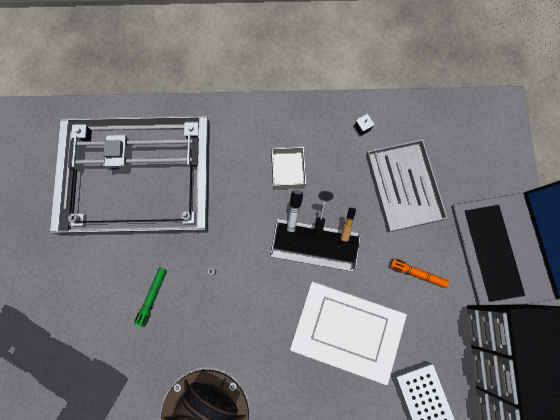

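The top view shows the torch in the +y socket (head ~ (297,197), body ~ (292,218)), with the mirror in the middle and the brush to the right. The near-corner pulley is at ~ (186,215). Next I'll measure from depth.

```bash
cat > h.py <<'E'
import numpy as np,cv2
def world(f):
    R=f["extrinsics"][:3,:3];t=f["extrinsics"][:3,3];z=f["range_z"].astype(float)
    v,u=np.indices(z.shape)
    c=np.stack([(u-f["cx"])/f["fx"]*z,(v-f["cy"])/f["fy"]*z,z],-1)
    w=(c-t)@R; w[z<=0]=np.nan
    return w
def proj(f,p):
    c=f["extrinsics"][:3,:3]@p+f["extrinsics"][:3,3]
    return np.array([f["fx"]*c[0]/c[2]+f["cx"],f["fy"]*c[1]/c[2]+f["cy"]])
E
python3 - <<'E'
from h import *
for n in("top","scene"):
    f=dict(np.load(n+"0.npz"));w=world(f);im=f["image"]
    if n=="top":
        a=im[180:275,260:370];b=im[195:245,155:220]
        A=cv2.resize(a[:,:,::-1],None,fx=5,fy=5,interpolation=cv2.INTER_CUBIC)
        cv2.imwrite("pics/topcrop.png",A)
        np.set_printoptions(linewidth=250,suppress=True)
        print("z map torch");print(w[186:244:2,282:306:2,2].round(0))
    print(n,"bench",np.nanmedian(w[250:260,200:210],axis=(0,1)) if n=="top" else np.nanmedian(w[300:310,320:330],axis=(0,1)))
    # gantry top faces
    g=(abs(w[...,2]-60)<6)&(w[...,1]>0)&(w[...,0]>200)
    k,l,st,c=cv2.connectedComponentsWithStats(g.astype(np.uint8))
    for i in range(1,k):
        if st[i,4]>400:
            P=w[l==i][:,:2].astype(np.float32);r=cv2.minAreaRect(P);print(n,st[i],r,np.median(w[l==i][:,2]))
    # rack points
    m=(w[...,2]>20)&(w[...,2]<95)&(w[...,1]<-10)&(w[...,1]>-330)&(w[...,0]>330)&(w[...,0]<620)
    k,l,st,c=cv2.connectedComponentsWithStats(m.astype(np.uint8))
    for i in range(1,k):
        if st[i,4]>100:
            P=w[l==i][:,:2].astype(np.float32);print(n,"rackish",st[i],cv2.minAreaRect(P),P.mean(0))
E
```

```text
z map torch
[[ 29.  35.  37.  31.  30.  30.  32.  24.  26.  24.  21.  20.]
 [ 14.  12.  10.   8.   7.   4.   6.   5.   1.   1.  -1.  -4.]
 [  3.   2.   0.   2.  -3.  -0. 135. 133. 134.   2.   2.   0.]
 [ -0.  -2.  -1.  -2.  -3. 140. 147. 143. 142. 137.   2.  -2.]
 [  1.  -9.  -4.  -2.  -0. 141. 152. 152. 151. 146. 142.  -2.]
 [ -1.  -2.  -1.   1.   2. 143. 147. 149. 148. 143. 138.  -1.]
 [ -1.  -2.   3.   3. 126. 137. 144. 147. 149. 146. 132.  -4.]
 [  0.  -0.  -1.   4. 127. 137. 141. 145. 142. 143.   2.   3.]
 [  2.  -1.   1.  -1. 120. 133. 137. 138. 132. 136.   1.   1.]
 [ -3.  -1.   5.  -2. 120. 130. 131. 135. 130. 126.  -1.  -1.]
 [  1.  -3.   2.  -5.   2. 126. 132. 135. 128.  -3.  -1.  -0.]
 [ -3.   4.  -2.  -2. 109. 117. 122. 121. 115.  -1.  -5.  -1.]
 [  3.   1.  -3.   2. 107. 116. 119. 114. 113.   1.   1.   2.]
 [  3.   3.  -0.  -0. 108. 114. 112. 110.  -0.  -5.   2.  -4.]
 [ -0.   3.  -0.  -2. 106. 112. 109. 108.  -0.   2.   1.   2.]
 [  1.  -1.   0.  -2. 101. 110. 108. 103.   2.   1.   3.  -2.]
 [ -1.  -4.   0.  -1.  97. 102.  99.  99.  -4.   1.  -3.  -2.]
 [  5.   5.  -3. 
[... 1063 characters left out ...]
798828) 57.618560357786876
top rackish [ 271  218   46   38 1213] ((498.2236633300781, -265.8075866699219), (133.26229858398438, 99.77253723144531), 86.59758758544922) [ 493.08353 -267.83893]
scene bench [ 831.35608519 -120.7608652    -1.4831951 ]
scene [ 346  204  200  101 2126] ((707.7333984375, 230.8039093017578), (462.02227783203125, 365.830322265625), 89.8733139038086) 58.10714528914103
scene [378 247 139  39 956] ((777.1396484375, 226.7856903076172), (366.14886474609375, 105.56963348388672), 89.76952362060547) 57.745494365965655
scene rackish [241 201  42  29 552] ((499.740966796875, -264.2232360839844), (131.3323211669922, 101.39874267578125), 85.1865463256836) [ 516.75757 -265.17642]
```

View pics/topcrop.png

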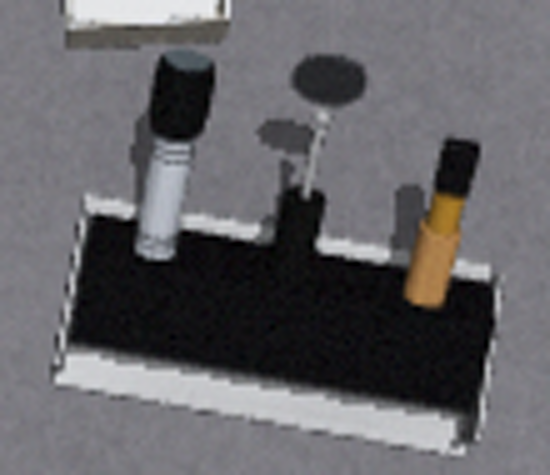

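The crop confirms the torch at left, the mirror in the middle and the brush at right. Next I'll fit the torch axis from depth points and check the idler.

```bash
python3 - <<'E'
from h import *
from scipy.optimize import least_squares
np.set_printoptions(suppress=True,precision=3)
C=[]
for n in("top","scene"):
    f=dict(np.load(n+"0.npz"));w=world(f);im=f["image"].astype(int)
    s=im.sum(-1)
    # torch box
    m=(w[...,2]>88)&(w[...,2]<165)&(w[...,0]>480)&(w[...,0]<640)&(w[...,1]>-260)&(w[...,1]<-190)
    P=w[m];dark=s[m]<150;print(n,len(P),P.mean(0),dark.mean())
    C.append((P,dark,s[m]))
def cyl(P,r):
    def res(x):
        az,el=np.radians(x[2:4]);a=np.array([np.cos(el)*np.cos(az),np.cos(el)*np.sin(az),np.sin(el)])
        o=np.array([550,x[0],x[1]]);v=P-o
        return np.linalg.norm(v-np.outer(v@a,a),axis=1)-r
    q=least_squares(res,[-225,105,-8,40],loss="soft_l1",f_scale=2);return q.x,np.std(q.fun)
for (P,d,s),n in zip(C+[tuple(np.concatenate(k) for k in zip(*C))],("top","scene","both")):
    r=np.where(d,16,12.5);x,sd=cyl(P,r)
    az,el=np.radians(x[2:4]);a=np.array([np.cos(el)*np.cos(az),np.cos(el)*np.sin(az),np.sin(el)])
    t=(P-[550,x[0],x[1]])@a
    h,e=np.histogram(t,bins=np.arange(-60,80,5));hd,_=np.histogram(t[d],bins=e)
    print(n,x,sd,"t range",np.percentile(t,[1,99]),t[d].min());print(e[:-1]);print(h);print(hd)
# rack: front (z<?) yaw from stand edges
f=dict(np.load("top0.npz"));w=world(f)
m=(w[...,2]>74)&(w[...,2]<95)&(w[...,1]<-90)&(w[...,1]>-430)&(w[...,0]>400)&(w[...,0]<530)
P=w[m];print("rack ridge",len(P),cv2.minAreaRect(P[:,:2].astype(np.float32)))
top=P[P[:,2]>83];v=np.linalg.svd(top-top.mean(0),full_matrices=False)[2][0];print("ridge dir",top.mean(0),v,np.degrees(np.arctan2(v[0],v[1])))
for n in("top","scene"):
    f=dict(np.load(n+"0.npz"));print(n,"idler px",proj(f,np.array([571.5,60,60.])))
    w=world(f);u,v=proj(f,np.array([571.5,60,60.])).round().astype(int)
    print(w[v-4:v+5:2,u-4:u+5:2,2].round())
    g=f["image"];cv2.imwrite(f"pics/idl_{n}.png",cv2.resize(g[v-25:v+26,u-30:u+31,::-1],None,fx=6,fy=6))
E
python3 -c "
import cv2,numpy as np
a=cv2.imread('pics/idl_top.png');b=cv2.imread('pics/idl_scene.png')
cv2.imwrite('pics/idl.png',np.hstack([a,b]))"
```

```text
top 103 [ 566.578 -255.767  112.414] 0.3592233009708738
scene 16 [ 594.761 -255.338  126.133] 0.625
top [-245.603  108.693    3.304   30.006] 2.317949901231832 t range [-45.997  66.316] -46.71299249435465
[-60 -55 -50 -45 -40 -35 -30 -25 -20 -15 -10  -5   0   5  10  15  20  25
  30  35  40  45  50  55  60  65  70]
[0 0 2 0 0 0 4 4 7 5 7 8 5 7 4 6 6 2 5 4 6 4 5 5 4 3 0]
[0 0 2 0 0 0 0 0 0 0 0 0 0 0 0 0 0 0 5 4 6 4 5 4 4 3 0]
scene [-246.775  108.593    4.591   25.406] 2.0547646793096415 t range [-19.537  73.208] 54.094135766116935
[-60 -55 -50 -45 -40 -35 -30 -25 -20 -15 -10  -5   0   5  10  15  20  25
  30  35  40  45  50  55  60  65  70]
[0 0 0 0 0 0 0 1 0 1 0 1 0 0 0 0 0 0 1 0 1 1 1 2 0 4 3]
[0 0 0 0 0 0 0 0 0 0 0 0 0 0 0 0 0 0 0 0 0 0 1 2 0 4 3]
both [-245.643  108.624    3.353   28.841] 2.3148522231083537 t range [-43.037  71.345] -46.71812273582486
[-60 -55 -50 -45 -40 -35 -30 -25 -20 -15 -10  -5   0   5  10  15  20  25
  30  35  40  45  50  55  60  65  70]
[0 0 2 0 0 0 3 5 8 6 7 9 5 7 4 6 6 2 5 5 7 5 6 6 5 7 3]
[0 0 2 0 0 0 0 0 0 0 0 0 0 0 0 0 0 0 5 4 6 5 5 5 5 7 3]
rack ridge 808 ((494.4388122558594, -321.42724609375), (218.03875732421875, 72.96544647216797), 88.34553527832031)
ridge dir [ 499.641 -337.323   86.305] [-0.118 -0.993  0.015] -173.20350897544242
top idler px [184.159 214.768]
[[-1. -3. -2.  2.  3.]
 [ 1. 54. 55. 57. 52.]
 [-4. 54. 65. 66. 57.]
 [ 2. 54. 56. 49. 52.]
 [51. 49. 58. 56. 40.]]
scene idler px [367.302 219.299]
[[45. 41. 40. 42. 39.]
 [32. 33. 32. 30. 30.]
 [25. 52. 64. 54. 49.]
 [52. 51. 59. 51. 14.]
 [43. 54. 55. 55. 35.]]
```

View pics/idl.png

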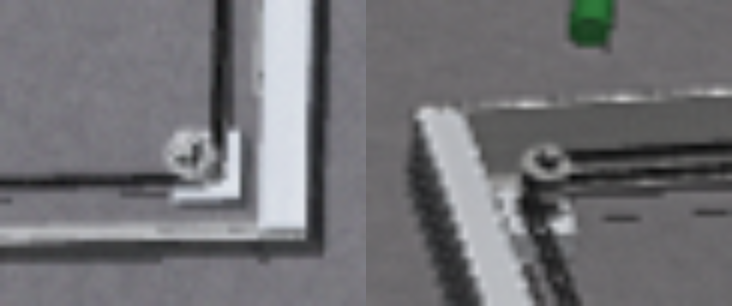

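The idler's predicted pixel matches the pulley in both views to within ~1 px. My torch box was clipped in y, so I'll redo the fit.

Run:
```python
from h import *
from scipy.optimize import least_squares
np.set_printoptions(suppress=True,precision=2,linewidth=160)
C=[]
for n in("top","scene"):
    f=dict(np.load(n+"0.npz"));w=world(f);s=f["image"].astype(int).sum(-1)
    m=(w[...,2]>92)&(w[...,2]<170)&(w[...,0]>490)&(w[...,0]<660)&(w[...,1]>-305)&(w[...,1]<-225)
    C.append((w[m],s[m]));print(n,m.sum(),w[m].mean(0),w[m].min(0),w[m].max(0))
def ax(x):
    az,el=np.radians(x[2:4]);return np.array([np.cos(el)*np.cos(az),np.cos(el)*np.sin(az),np.sin(el)])
for P,s in C+[tuple(np.concatenate(k) for k in zip(*C))]:
    d=s<170
    for fix in(0,1):
        def res(x):
            y=[x[0],x[1],x[2],40] if fix else x
            a=ax(y);v=P-[570,x[0],x[1]];t=v@a
            return np.linalg.norm(v-np.outer(t,a),axis=1)-np.where(d,16,12.5)
        q=least_squares(res,[-262,105,-7] if fix else [-262,105,-7,40],loss="soft_l1",f_scale=2)
        y=[*q.x[:3],40] if fix else q.x;t=(P-[570,y[0],y[1]])@ax(y)
        print(len(P),y,np.std(q.fun),"t",np.percentile(t,[1,99]),"silver max/dark min",np.percentile(t[~d],[50,95,99]),np.percentile(t[d],[1,3,10]))
```

```text
top 320 [ 581.05 -267.31  125.89] [ 531.5  -288.03   92.69] [ 622.64 -250.99  152.53]
scene 112 [ 612.17 -270.42  137.91] [ 544.84 -286.65   92.05] [ 626.46 -248.96  149.24]
320 [-265.51  104.38  -11.22   37.9 ] 2.1006193750324176 t [-33.95  60.04] silver max/dark min [-2.35 59.56 60.13] [16.5  18.16 21.8 ]
320 [np.float64(-265.43825877255625), np.float64(103.5695444915886), np.float64(-11.413606743530295), 40] 2.2373431813621405 t [-32.92  60.54] silver max/dark min [-1.4  60.16 60.98] [17.43 18.99 22.59]
112 [-263.08  102.56  -13.23   38.51] 3.199638510340995 t [-12.77  64.51] silver max/dark min [59.72 62.7  64.97] [29.39 31.15 38.18]
112 [np.float64(-261.657208304455), np.float64(100.49821684100465), np.float64(-15.048638114713128), 40] 3.215161791853552 t [-11.18  66.13] silver max/dark min [61.45 64.63 66.54] [30.97 33.1  39.8 ]
432 [-265.41  104.37  -10.92   37.74] 2.5858590114774027 t [-32.58  61.41] silver max/dark min [11.14 60.64 61.46] [16.99 18.29 22.23]
432 [np.float64(-265.2976793763345), np.float64(103.27869053875449), np.float64(-11.178781696464492), 40] 2.720347464911618 t [-31.32  61.96] silver max/dark min [12.07 61.35 62.24] [18.21 19.43 23.37]
```

Run:
```python
from h import *
np.set_printoptions(suppress=True,precision=2,linewidth=160)
f=dict(np.load("top0.npz"));w=world(f);R=f["extrinsics"][:3,:3];c=-R.T@f["extrinsics"][:3,3]
m=(w[...,2]>88)&(w[...,0]>490)&(w[...,0]<660)&(w[...,1]>-305)&(w[...,1]<-225)
g=cv2.cvtColor(f["image"],cv2.COLOR_RGB2GRAY).astype(float)
rows=[];ctr=[]
for v in range(194,226):
    u=np.where(m[v])[0]
    if len(u)>4: rows.append(v);ctr.append((u.min()+u.max())/2);print(v,u.min(),u.max(),end=' | ')
k=np.polyfit(rows,ctr,1);print("\nmidline",k,np.std(np.polyval(k,rows)-ctr))
def ray(u,v): 
    d=R.T@np.array([(u-f["cx"])/f["fx"],(v-f["cy"])/f["fy"],1]);return d
n=np.cross(ray(np.polyval(k,194),194),ray(np.polyval(k,225),225));n/=np.linalg.norm(n)
from scipy.optimize import brentq
for el in(38,40,42):
    e=np.radians(el);az=brentq(lambda a:n@[np.cos(e)*np.cos(a),np.cos(e)*np.sin(a),np.sin(e)],-1,1);print(el,"az",np.degrees(az))
# y of axis at x=570 z=103.5
for x,z in((570,103.5),(550,87)):print(x,z,"y",c[1]-(n[0]*(x-c[0])+n[2]*(z-c[2]))/n[1])
# ridge line of the block per column in height map -> yaw
pts=[]
for u in range(275,358):
    z=w[225:262,u,2].copy();z[~np.isfinite(z)]=0
    col=w[225:262,u];s=col[(z>80)&(z<92)]
    if len(s)>1:pts.append(s.mean(0))
pts=np.array(pts);kk=np.polyfit(pts[:,1],pts[:,0],1);print("ridge yaw",-np.degrees(np.arctan(kk[0])),kk,np.std(np.polyval(kk,pts[:,1])-pts[:,0]),pts[:,1].min(),pts[:,1].max())
# stand front/back white edges
hsv=f["image"].astype(int)
wh=(hsv.min(-1)>150);print([ (v,np.where(wh[v,265:365])[0][[0,-1]]+265) for v in range(215,275,4) if wh[v,265:365].any()])
# near strip of stand: lower edge
e=[(u,225+np.where(wh[225:275,u])[0].max()) for u in range(276,350) if wh[245:275,u].any()]
e=np.array(e);P=[]
for u,v in e:
    d=ray(u,v);P.append(c+d*(-c[2]/d[2]))
P=np.array(P);k2=np.polyfit(P[:,1],P[:,0],1);print("front edge yaw",-np.degrees(np.arctan(k2[0])),np.std(np.polyval(k2,P[:,1])-P[:,0]))
```

```text
194 291 302 | 195 291 302 | 196 291 302 | 197 290 302 | 198 290 302 | 199 290 301 | 200 290 301 | 201 290 301 | 202 290 301 | 203 290 301 | 204 290 300 | 205 290 300 | 206 291 299 | 207 290 299 | 208 290 298 | 209 290 298 | 210 290 298 | 211 290 298 | 212 290 297 | 213 289 297 | 214 289 297 | 215 289 297 | 216 289 297 | 217 289 296 | 218 289 296 | 219 289 295 | 220 289 296 | 221 288 295 | 222 290 295 | 223 290 295 | 224 290 294 | 
midline [ -0.17 328.68] 0.29520976157617995
38 az -10.469917226950653
40 az -10.4404647560454
42 az -10.409234025747299
570 103.5 y -265.64882223124755
550 87 y -261.9584219485575
ridge yaw -9.773677426130382 [  0.17 550.2 ] 6.866829315909003 -444.2485659897405 -212.766316935307
[(215, array([291, 296])), (219, array([277, 295])), (223, array([285, 302])), (227, array([292, 325])), (231, array([275, 337])), (235, array([274, 357])), (239, array([359, 359])), (243, array([273, 273])), (247, array([272, 272])), (251, array([271, 279])), (255, array([271, 357])), (259, array([288, 356])), (263, array([309, 356])), (267, array([333, 355]))]
front edge yaw -11.259243503991076 0.9505390588168684
```

```bash
cat > pl.py <<'E'
import numpy as np
from scipy.linalg import logm,expm
from scipy.spatial.transform import Rotation as Ro
from workcell import observe
np.set_printoptions(suppress=True,precision=3,linewidth=150)
G=19.
def frame(az,el,roll=0):
    """tool with x=-torch axis, y horizontal, z down-ish"""
    az,el=np.radians([az,el]);a=np.array([np.cos(el)*np.cos(az),np.cos(el)*np.sin(az),np.sin(el)])
    y=np.array([-np.sin(az),np.cos(az),0]);x=-a
    return np.c_[x,y,np.cross(x,y)]
def T(R,p):
    M=np.eye(4);M[:3,:3]=R;M[:3,3]=p;return M
def rows(A,B,vm=38.,wm=6.8):
    L=logm(np.linalg.inv(A)@B).real
    for N in range(1,200):
        D=expm(L/N);rv=np.degrees(Ro.from_matrix(D[:3,:3]).as_rotvec())
        if np.linalg.norm(D[:3,3])<=vm and np.linalg.norm(rv)<=wm:break
    print("N",N,"shift cm",D[:3,3]/10,"turn",rv)
def cur():
    s=observe();return T(s["tcp_rot"],s["tcp_pos"])
def stat():
    s=observe();print("t",s["time_s"],"q",s["q"],"p",s["tcp_pos"],"F",s["wrist_force"],"gap",s["finger_gap"])
MID=np.array([551.2,-262.,87.7]);RG=frame(-10.4,39.5)
def grasp(back=0,mid=MID,R=RG,out=0): return T(R,mid+R[:,2]*(G-back)-R[:,0]*out)
E
python3 - <<'E'
from pl import *
V=T(cur()[:3,:3],[450,250,290]);rows(cur(),V)
print(RG,grasp(80)[:3,3]);rows(V,grasp(90))
E
```

```text
N 11 shift cm [-2.828 -1.952 -0.97 ] turn [ 0.  0. -0.]
[[-0.759  0.181  0.626]
 [ 0.139  0.984 -0.115]
 [-0.636  0.    -0.772]] [ 513.037 -254.996  134.769]
N 15 shift cm [-1.027 -3.121  1.356] turn [-0.311 -2.622 -0.854]
```

Request:
{"op": "arm_command", "data": {
  "deltas": [
    [0.6,[-2.83,-1.95,-0.97],[0,0,0]],
    [0.6,[-2.83,-1.95,-0.97],[0,0,0]],
    [0.6,[-2.83,-1.95,-0.97],[0,0,0]],
    [0.6,[-2.83,-1.95,-0.97],[0,0,0]],
    [0.6,[-2.83,-1.95,-0.97],[0,0,0]],
    [0.6,[-2.83,-1.95,-0.97],[0,0,0]],
    [0.6,[-2.83,-1.95,-0.97],[0,0,0]],
    [0.6,[-2.83,-1.95,-0.97],[0,0,0]],
    [0.6,[-2.83,-1.95,-0.97],[0,0,0]],
    [0.6,[-2.83,-1.95,-0.97],[0,0,0]],
    [0.6,[-2.83,-1.95,-0.97],[0,0,0]]
  ]
}}

```text
time_s: 1.02
tcp_pos: [453.2, 239.7, 289.0]
tcp_rot: [[-0.919, 0.394, -0.008], [0.394, 0.919, -0.008], [0.004, -0.01, -1.0]]
wrist_force: [0.7, -0.5, -1.0]
finger_gap: 0.6
```

Run:
```python
from pl import *
stat();rows(cur(),grasp(90))
```

```text
t 1.0167 q [ 20.637  13.554  95.559  -0.271  71.478 -46.058] p [453.246 239.664 289.005] F [ 0.716 -0.49  -0.986] gap 0.6001684478298728
N 14 shift cm [-1.047 -3.279  1.442] turn [-0.354 -2.832 -0.865]
```

Request:
{"op": "arm_command", "data": {
  "deltas": [
    [0.6,[-1.05,-3.28,1.44],[-0.35,-2.83,-0.87]],
    [0.6,[-1.05,-3.28,1.44],[-0.35,-2.83,-0.87]],
    [0.6,[-1.05,-3.28,1.44],[-0.35,-2.83,-0.87]],
    [0.6,[-1.05,-3.28,1.44],[-0.35,-2.83,-0.87]],
    [0.6,[-1.05,-3.28,1.44],[-0.35,-2.83,-0.87]],
    [0.6,[-1.05,-3.28,1.44],[-0.35,-2.83,-0.87]],
    [0.6,[-1.05,-3.28,1.44],[-0.35,-2.83,-0.87]],
    [0.6,[-1.05,-3.28,1.44],[-0.35,-2.83,-0.87]],
    [0.6,[-1.05,-3.28,1.44],[-0.35,-2.83,-0.87]],
    [0.6,[-1.05,-3.28,1.44],[-0.35,-2.83,-0.87]],
    [0.6,[-1.05,-3.28,1.44],[-0.35,-2.83,-0.87]],
    [0.6,[0,0,0],[0,0,0]]
  ]
}}

```text
time_s: 2.02
tcp_pos: [474.1, -106.8, 173.5]
tcp_rot: [[-0.854, 0.237, 0.462], [0.221, 0.971, -0.09], [-0.47, 0.025, -0.882]]
wrist_force: [0.3, 0.3, -0.8]
finger_gap: 0.603
```

Run:
```python
from pl import *
stat();rows(cur(),grasp(90))
```

```text
t 2.0167 q [ -24.453    9.34   128.846   23.925   15.672 -121.958] p [ 474.147 -106.775  173.465] F [ 0.33   0.258 -0.8  ] gap 0.6026992967186976
N 5 shift cm [-0.759 -2.744  1.17 ] turn [-0.128 -2.28  -0.716]
```

```bash
cat > fk.py <<'E'
from pl import *
from scipy.optimize import least_squares
import json
def fk(q,k):
    Lt,a1,L1,L2,d1,e=k;q=np.radians(q)
    Rz=lambda t:Ro.from_euler('z',t).as_matrix();Ry=lambda t:Ro.from_euler('y',t).as_matrix()
    B=Rz(q[0]);U=B@Ry(q[1]);F=U@Ry(q[2])
    # forearm frame: z along forearm
    W=B@[a1,0,0]+[0,0,d1]+U@[0,0,L1]+F@[e,0,L2]
    H=F@Rz(S[0]*q[3])@Ry(q[4])@Rz(S[1]*q[5]+np.radians(OFF))
    return H,W+Lt*H[:,2]
S=(-1,-1);OFF=90
D=[([60.1828,28.1633,89.3502,-.0002,62.5509,-6.051],[251.72,571.755,183.071],None),([20.637,13.554,95.559,-.271,71.478,-46.058],[453.246,239.664,289.005],None),([-24.453,9.34,128.846,23.925,15.672,-121.958],[474.147,-106.775,173.465],np.array([[-.854,.237,.462],[.221,.971,-.09],[-.47,.025,-.882]]))]
E
python3 - <<'E'
from fk import *
import fk as M
for S in((-1,-1),(1,-1),(-1,1),(1,1)):
  for o in(90,-90):
    M.S=S;M.OFF=o;H=M.fk(D[2][0],[200,0,400,400,400,0])[0];print(S,o,np.abs(H-D[2][2]).max())
M.S=(-1,-1)
f=lambda k:np.concatenate([fk(q,k)[1]-p for q,p,_ in D])
r=least_squares(f,[200,0,450,450,400,0]);print(r.x,r.fun)
E
```

```text
(-1, -1) 90 1.788080494178259
(-1, -1) -90 0.33896437587812844
(1, -1) 90 1.1995055429944557
(1, -1) -90 0.7483900924804029
(-1, 1) 90 0.7355874990531416
(-1, 1) -90 1.778170596193553
(1, 1) 90 0.00047925374062385284
(1, 1) -90 1.9421293255372825
[ -503.436   457.593   313.697  -184.778 -1011.043  -421.473] [ 65.041 -19.047  45.044  15.199 -65.655 -32.941 -24.461 -37.128 -12.103]
```

```bash
sed -i 's/^S=(-1,-1)/S=(1,1)/' fk.py
python3 - <<'E'
from fk import *
f=lambda k:np.concatenate([*(fk(q,k)[1]-p for q,p,_ in D),[k[5]/100,k[1]/300]])
r=least_squares(f,[200,0,450,450,400,0]);print(r.x,r.fun)
K=r.x;json.dump(list(K),open("k.json","w"))
def ik(Tt,q0):
    g=lambda q:np.concatenate([(fk(q,K)[1]-Tt[:3,3])/100,(fk(q,K)[0]-Tt[:3,:3]).ravel()])
    lo=np.array([-177,-47,3,-65,3.7,-153.8]);hi=np.array([177,125,160,245,167,153.8])
    b=None
    for q in [q0]+[np.random.default_rng(i).uniform([-60,-20,40,-60,10,-150],[60,60,150,200,90,150]) for i in range(25)]:
        s=least_squares(g,np.clip(q,lo+.1,hi-.1),bounds=(lo,hi))
        if b is None or s.cost<b.cost-1e-7:b=s
        if b.cost<1e-8:break
    return b
q=cur();from workcell import observe
q0=observe()["q"]
for bk in(90,60,30,0):
    s=ik(grasp(bk),q0);print("grasp back",bk,s.x,s.cost)
for o in(30,60,100,140):
    s=ik(grasp(0,out=o),q0);print("out",o,s.x,s.cost)
ID=np.array([571,58.5,41])
for az in(-135,-120,-105,-90,-75,-60,45,90,0):
    R=frame(az,-35);d=-R[:,0];s=ik(T(R,ID-187.5*d+R[:,2]*G),q0);print(az,s.x,s.cost)
E
```

```text
[ 694.862 -222.57   719.701  700.59   783.519  268.731] [ 53.36  -39.43  -21.901  27.854 -61.806  16.041  -6.41  -22.3     5.86    2.687  -0.742]
grasp back 90 [-67.512  27.072 125.56   84.866  32.431 136.04 ] 3.794337833086582e-25
grasp back 60 [-62.903  30.487 124.184  92.254  30.334 132.226] 2.4649641723334226e-23
grasp back 30 [-58.799  33.749 122.646  99.313  28.816 128.406] 5.002980555569052e-30
grasp back 0 [-55.157  36.853 120.971 105.832  27.744 124.814] 6.485347735580961e-30
out 30 [-51.29   34.516 120.186 104.153  25.431 130.649] 6.293423765182302e-20
out 60 [-47.944  32.361 119.23  101.162  23.271 137.209] 1.263503795571624e-29
out 100 [-44.156  29.792 117.716  95.102  20.784 147.265] 1.1099123994524662e-24
out 140 [-41.085  27.985 116.478  91.644  18.994 153.8  ] 0.00016790456850944264
-135 [-14.784  30.872 106.836  55.733  36.852 -14.176] 3.351175681718278e-27
-120 [-17.623  33.018 101.869  48.618  48.303 -22.056] 2.9318849216220844e-30
-105 [-18.177  35.444  96.417  42.214  58.468 -29.258] 8.338926175546558e-28
-90 [-17.091  37.971  90.87   36.395  67.515 -36.318] 3.920461236761924e-25
-75 [-14.861  40.448  85.528  30.914  75.517 -43.543] 3.3254444203341927e-26
-60 [-11.838  42.741  80.645  25.535  82.455 -51.132] 1.1338381270176132e-27
45 [  16.917   46.009   73.77   -15.673   91.855 -114.129] 1.0475461559965768e-30
90 [  27.13    39.914   86.672  -32.104   73.846 -138.073] 1.2108208438686816e-21
0 [  4.156  47.935  69.756   2.402  97.231 -86.291] 5.812568477937241e-22
```

```bash
sed -i 's/Lt,a1,L1,L2,d1,e=k/Lt,a1,L1,L2,d1,e,lat=k/; s/B@\[a1,0,0\]/B@[a1,lat,0]/' fk.py
cat >> fk.py <<'E'
f=lambda k:np.concatenate([*(fk(q,k)[1]-p for q,p,_ in D),[k[5]/100,k[1]/100]])
def fit():
    return least_squares(f,[200,0,450,450,400,0,65])
def ik(Tt,q0,K):
    g=lambda q:np.concatenate([(fk(q,K)[1]-Tt[:3,3])/100,(fk(q,K)[0]-Tt[:3,:3]).ravel()])
    lo=np.array([-177,-47,3,-65,3.7,-153.8]);hi=np.array([177,125,160,245,167,153.8])
    b=None
    for q in [q0]+[np.random.default_rng(i).uniform([-60,-20,40,-60,10,-150],[60,60,150,200,90,150]) for i in range(25)]:
        s=least_squares(g,np.clip(q,lo+.1,hi-.1),bounds=(lo,hi))
        if b is None or s.cost<b.cost-1e-7:b=s
        if b.cost<1e-8:break
    return b.x,b.cost
E
cat > t.py <<'E'
from fk import *
r=fit();K=r.x;print(K,r.fun)
q0=observe()["q"]
for fl in(1,-1):
  Rf=RG@np.diag([fl,fl,1])
  for bk in(90,60,30,0): print("grasp",fl,"back",bk,*ik(grasp(bk,R=Rf),q0,K))
  for o in(30,60,100): print("out",o,*ik(grasp(0,R=Rf,out=o*fl),q0,K))
  ID=np.array([571,58.5,41])
  for az in(-135,-120,-90,-60,0,90):
    R=frame(az,-35);d=-R[:,0];print(az,*ik(T(R@np.diag([fl,fl,1]),ID-187.5*d+R[:,2]*G),q0,K))
E
python3 t.py
```

```text
[302.648   0.115 586.745 410.82  196.311  42.935  65.906] [-0.002  0.008  0.01  -0.013  0.004 -0.003 -0.001 -0.014 -0.007  0.429  0.001]
grasp 1 back 90 [-44.452  19.94  128.287  96.684  21.015 145.303] 6.23580598404771e-30
grasp 1 back 60 [-42.909  23.781 127.305 105.759  20.806 137.016] 1.367959711234242e-29
grasp 1 back 30 [-41.493  27.513 126.052 113.705  21.024 129.854] 3.4963652964198366e-25
grasp 1 back 0 [-40.188  31.126 124.542 120.355  21.481 123.985] 2.403550546352732e-25
out 30 [-38.739  29.868 120.901 110.309  18.781 136.055] 1.9932860026582054e-30
out 60 [-37.418  28.95  117.171  97.944  16.963 150.222] 1.4536295364203403e-22
out 100 [-35.831  28.405 114.023  96.129  15.943 153.8  ] 0.0021351428283158747
-135 [ -1.407  30.843 103.79   53.708  31.024  -0.114] 9.925474044221154e-25
-120 [ -1.549  30.959 103.541  52.09   39.731 -11.156] 3.702148435911016e-19
-90 [ -1.659  31.253 102.909  43.736  56.028 -30.156] 4.445011163222913e-23
-60 [ -1.524  31.563 102.243  31.471  69.476 -48.938] 3.5180033789616525e-20
0 [ -0.732  31.916 101.483  -0.424  81.599 -90.538] 3.12580898328
[... 443 characters left out ...]
-24
out 30 [-38.739  29.868 120.901 110.309  18.781 -43.945] 1.6586816430428602e-29
out 60 [-37.418  28.95  117.171  97.944  16.963 -29.778] 1.1527901877371008e-19
out 100 [-35.83   28.189 112.055  79.252  16.142  -8.97 ] 1.4538728291609764e-21
-135 [ -2.557  30.969 109.449  77.271  28.032 153.8  ] 0.017770803772288152
-120 [ -2.95   31.048 107.498  64.407  37.873 153.8  ] 0.010391265280561926
-90 [ -1.659  31.253 102.909  43.736  56.028 149.844] 2.0156705044330581e-28
-60 [ -1.524  31.563 102.243  31.471  69.476 131.062] 4.6172503743851604e-20
0 [ -0.732  31.916 101.483  -0.424  81.599  89.462] 2.997866601305371e-23
90 [  0.17   31.377 102.643 -44.18   55.389  29.105] 2.8640444118333405e-28
```

Request:
{"op": "arm_command", "data": {
  "deltas": [
    [0.6,[0,0,0],[0,0,7]],
    [0.6,[0,0,0],[0,0,7]],
    [0.6,[0,0,0],[0,0,7]],
    [0.6,[0,0,0],[0,0,7]],
    [0.6,[0,0,0],[0,0,7]],
    [0.6,[0,0,0],[0,0,7]],
    [0.6,[0,0,0],[0,0,7]],
    [0.6,[0,0,0],[0,0,7]],
    [0.6,[0,0,0],[0,0,7]],
    [0.6,[0,0,0],[0,0,7]],
    [0.6,[0,0,0],[0,0,7]],
    [0.6,[0,0,0],[0,0,7]]
  ]
}}

```text
time_s: 3.02
tcp_pos: [471.3, -100.7, 173.7]
tcp_rot: [[0.178, 0.874, 0.452], [0.984, -0.155, -0.088], [-0.007, 0.46, -0.888]]
wrist_force: [-0.0, -0.4, -0.9]
finger_gap: 0.596
```

Request:
{"op": "arm_command", "data": {
  "deltas": [
    [0.6,[0,0,0],[0,0,7]],
    [0.6,[0,0,0],[0,0,7]],
    [0.6,[0,0,0],[0,0,7]],
    [0.6,[0,0,0],[0,0,7]],
    [0.6,[0,0,0],[0,0,7]],
    [0.6,[0,0,0],[0,0,7]],
    [0.6,[0,0,0],[0,0,7]],
    [0.6,[0,0,0],[0,0,7]],
    [0.6,[0,0,0],[0,0,7]],
    [0.6,[0,0,0],[0,0,7]],
    [0.6,[0,0,0],[0,0,7]],
    [0.6,[0,0,0],[0,0,7]]
  ]
}}

```text
time_s: 4.02
tcp_pos: [469.1, -92.1, 175.5]
tcp_rot: [[0.889, -0.116, 0.443], [-0.086, -0.993, -0.086], [0.45, 0.039, -0.892]]
wrist_force: [0.1, 0.1, -0.8]
finger_gap: 0.6
```

```bash
sed -i 's/RG=frame(-10.4,39.5)/RG=frame(-10.4,39.5)@np.diag([-1,-1,1])/; s/-R\[:,0\]\*out/+R[:,0]*out/' pl.py
python3 - <<'E'
from pl import *
stat();print(cur());rows(cur(),grasp(90))
E
```

```text
t 4.0167 q [-22.279   8.594 128.69   17.515  17.057  58.233] p [469.103 -92.081 175.49 ] F [ 0.133  0.135 -0.754] gap 0.6002485058993818
[[  0.889  -0.116   0.443 469.103]
 [ -0.086  -0.993  -0.086 -92.081]
 [  0.45    0.039  -0.892 175.49 ]
 [  0.      0.      0.      1.   ]]
N 5 shift cm [0.638 3.077 1.264] turn [-0.041  2.531  0.873]
```

Request:
{"op": "arm_command", "data": {
  "deltas": [
    [0.6,[0.32,1.54,0.63],[0,1.27,0.44]],
    [0.6,[0.32,1.54,0.63],[0,1.27,0.44]],
    [0.6,[0.32,1.54,0.63],[0,1.27,0.44]],
    [0.6,[0.32,1.54,0.63],[0,1.27,0.44]],
    [0.6,[0.32,1.54,0.63],[0,1.27,0.44]],
    [0.6,[0.32,1.54,0.63],[0,1.27,0.44]],
    [0.6,[0.32,1.54,0.63],[0,1.27,0.44]],
    [0.6,[0.32,1.54,0.63],[0,1.27,0.44]],
    [0.6,[0.32,1.54,0.63],[0,1.27,0.44]],
    [0.6,[0.32,1.54,0.63],[0,1.27,0.44]],
    [0.6,[0,0,0],[0,0,0]]
  ]
}}

```text
time_s: 4.93
tcp_pos: [504.8, -241.4, 143.4]
tcp_rot: [[0.752, -0.207, 0.626], [-0.181, -0.978, -0.105], [0.634, -0.035, -0.773]]
wrist_force: [0.4, 0.6, 0.5]
finger_gap: 0.598
```

Run:
```python
from pl import *
stat();rows(cur(),grasp(90));rows(cur(),grasp(60));rows(grasp(90),grasp(0))
```

```text
t 4.9333 q [-43.644  19.354 129.096  96.916  21.009 -31.922] p [ 504.756 -241.396  143.439] F [0.361 0.572 0.48 ] gap 0.5975008529063289
N 1 shift cm [0.318 1.179 0.331] turn [-0.554  0.135 -2.447]
N 1 shift cm [0.325 1.208 3.331] turn [-0.554  0.135 -2.447]
N 3 shift cm [ 0. -0.  3.] turn [-0. -0.  0.]
```

Request:
{"op": "arm_command", "data": {
  "deltas": [
    [0.6,[0.16,0.6,0.1],[-0.28,0.07,-1.2]],
    [0.6,[0.16,0.6,0.1],[-0.28,0.07,-1.2]],
    [0.6,[0,0,0],[0,0,0]]
  ]
}}

```text
time_s: 5.18
tcp_pos: [506.5, -252.1, 143.7]
tcp_rot: [[0.761, -0.177, 0.625], [-0.137, -0.984, -0.111], [0.634, -0.001, -0.773]]
wrist_force: [-0.3, 0.3, -0.6]
finger_gap: 0.599
```

Run:
```python
from pl import *
from h import *
from workcell import optics
stat();rows(cur(),grasp(90));rows(cur(),grasp(40))
o=[]
for n,(r,c) in (("top",(215,300)),("scene",(205,255))):
    f=optics.grab_frame(n);o.append(cv2.resize(f["image"][r-45:r+45,c-50:c+50,::-1],(400,360),interpolation=cv2.INTER_CUBIC))
cv2.imwrite("pics/pre.png",np.hstack(o))
```

```text
t 5.1833 q [-44.392  19.717 128.235  95.446  21.039 -33.532] p [ 506.455 -252.119  143.737] F [-0.276  0.27  -0.57 ] gap 0.5991287924922504
N 1 shift cm [-0.031  0.164  0.136] turn [-0.188  0.126  0.135]
N 2 shift cm [-0.011  0.088  2.568] turn [-0.094  0.063  0.068]
```

View pics/pre.png

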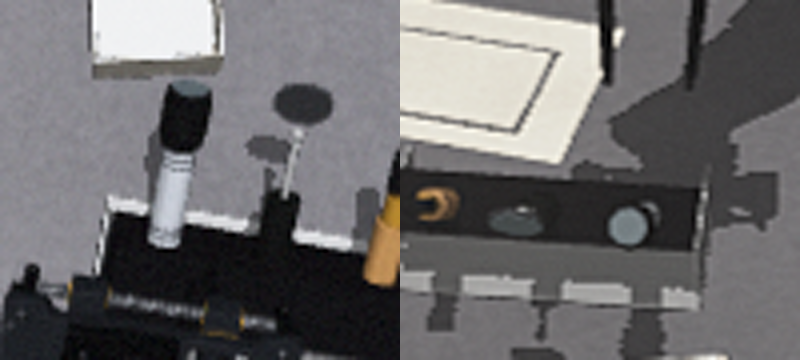

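Pre-grasp view: in the scene crop the finger tips are at (607,85) and (690,90), straddling the torch, whose lens is at (628,225). A numeric check of the fingertip projection comes next, as a calibration check.

Run:
```python
from pl import *
from h import *
f=dict(np.load("scene0.npz"));A=cur()
cr=lambda p:(proj(f,p)-[205,160])*4+[401.5,1.5]
for n,p in(("tcp",A[:3,3]),("f1",A[:3,3]+A[:3,1]*28.5),("f2",A[:3,3]-A[:3,1]*28.5),("lens",MID+87.5*RG[:,0]),("mid",MID)):print(n,cr(p))
f=dict(np.load("top0.npz"));cr=lambda p:(proj(f,p)-[250,170])*4+1.5
for n,p in(("lens",MID+87.5*RG[:,0]),("neck",MID+40*RG[:,0]),("mid",MID)):print(n,cr(p))
```

```text
tcp [645.433 125.369]
f1 [608.179 123.406]
f2 [682.758 127.336]
lens [627.063 224.222]
mid [637.204 220.31 ]
lens [189.809  84.098]
neck [180.019 143.622]
mid [172.071 191.946]
```

Run:
```python
from pl import *
from h import *
from workcell import optics
A=cur();f=optics.grab_frame("scene");w=world(f)
L=(w-A[:3,3])@A[:3,:3]
m=(abs(L[...,0])<40)&(abs(L[...,1])<80)&(L[...,2]>-120)&(L[...,2]<30)
P=L[m];v,u=np.where(m)
for lo in range(-120,30,10):
    k=(P[:,2]>=lo)&(P[:,2]<lo+10)
    if k.any():print(lo,k.sum(),"x",P[k,0].min(),P[k,0].max(),"y",np.sort(P[k,1]).round()[[0,-1]],"rows",v[k].min(),v[k].max())
im=f["image"][155:200,240:285,::-1];cv2.imwrite("pics/tips.png",cv2.resize(im,None,fx=10,fy=10,interpolation=cv2.INTER_NEAREST))
f0=dict(np.load("scene0.npz"));print("start tcp px",proj(f0,np.array([251.7,571.75,183.07])))
```

```text
-120 161 x -31.03393593527242 39.28148674261293 y [-80.  79.] rows 150 155
-110 72 x -29.872793507185765 34.91527131011603 y [-80.  78.] rows 153 159
-100 24 x 4.724771263593766 17.582734495047394 y [-41.  38.] rows 158 161
-90 28 x -5.6666239953548585 15.07480931590163 y [-42.  37.] rows 161 165
-80 28 x 4.88408595158195 14.682566047483789 y [-39.  37.] rows 164 168
-70 25 x -8.888562818801576 14.536890501328562 y [-40.  37.] rows 168 172
-60 21 x -4.778227356638831 15.620773407329533 y [-38.  36.] rows 171 174
-50 23 x -7.4070330074741 16.272672262971007 y [-38.  32.] rows 174 178
-40 15 x -11.335660277891764 14.852875096918728 y [-35.  32.] rows 178 181
-30 2 x -1.810653301838878 -0.19187287458951724 y [-32.  29.] rows 181 182
start tcp px [486.415 126.348]
```

View pics/tips.png

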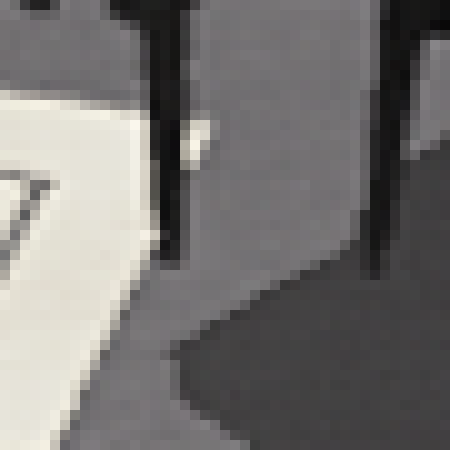

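The picture shows the black finger tips ending at (168,260) and (375,275), about 30 mm short of the TCP while open. I'll check whether the tips advance on closing.

Request:
{"op": "arm_command", "data": {
  "deltas": [
    [0.27,[0,0,0],[0,0,0]],
    [0.27,[0,0,0],[0,0,0]],
    [0.27,[0,0,0],[0,0,0]],
    [0.27,[0,0,0],[0,0,0]],
    [0.27,[0,0,0],[0,0,0]],
    [0.27,[0,0,0],[0,0,0]]
  ]
}}

```text
time_s: 5.83
tcp_pos: [506.3, -249.8, 144.4]
tcp_rot: [[0.76, -0.176, 0.625], [-0.138, -0.984, -0.11], [0.635, -0.003, -0.773]]
wrist_force: [0.2, -0.4, -0.5]
finger_gap: 0.282
```

Run:
```python
from pl import *
from h import *
from workcell import optics,ctrl
print("offset",ctrl.grip_point_offset,[a for a in dir(ctrl) if a[0]!='_'])
stat()
A=cur()
for n in("scene","top"):
    f=optics.grab_frame(n);w=world(f)
    L=(w-A[:3,3])@A[:3,:3]
    m=(abs(L[...,0])<40)&(abs(L[...,1])<60)&(L[...,2]>-70)&(L[...,2]<30)
    P=L[m];v,u=np.where(m)
    for lo in range(-70,30,10):
        k=(P[:,2]>=lo)&(P[:,2]<lo+10)
        if k.any():print(n,lo,k.sum(),"x",P[k,0].mean(),"y",np.sort(P[k,1]).round()[[0,-1]],"rows",v[k].min(),v[k].max())
```

```text
offset 18.8 ['IKError', 'grip_point_offset']
t 5.8333 q [-44.222  19.565 128.366  95.475  21.036 -33.377] p [ 506.329 -249.795  144.414] F [ 0.248 -0.397 -0.499] gap 0.2817940145413547
scene -70 24 x 8.098898267159418 y [-25.  20.] rows 168 171
scene -60 17 x 9.773889158612269 y [-23.  19.] rows 171 174
scene -50 21 x 9.90969661887001 y [-23.  19.] rows 174 177
scene -40 15 x 9.27459595376597 y [-21.  15.] rows 178 181
scene -30 2 x 6.11673808858997 y [12. 15.] rows 181 181
top -70 14 x 11.802962893019467 y [-22.  23.] rows 237 241
top -60 13 x 10.751057559271155 y [-20.  20.] rows 235 242
top -50 12 x 10.142486991564022 y [-18.  19.] rows 234 241
top -40 6 x 11.114980133818525 y [-17.  16.] rows 232 235
top -30 1 x 11.748797195581165 y [15. 15.] rows 233 233
```

Run:
```python
from pl import *
from h import *
f=dict(np.load("scene0.npz"));w=world(f)
A=T(np.array([[-.9152,.403,-.0006],[.403,.9152,-.001],[.0001,-.0011,-1]]),[251.72,571.75,183.07])
L=(w-A[:3,3])@A[:3,:3]
m=(abs(L[...,0])<60)&(abs(L[...,1])<110)&(L[...,2]>-160)&(L[...,2]<40)
P=L[m]
for lo in range(-160,40,10):
    k=(P[:,2]>=lo)&(P[:,2]<lo+10)
    if k.any():print(lo,k.sum(),"x",P[k,0].min().round(),P[k,0].max().round(),"y",np.percentile(P[k,1],[0,25,75,100]).round())
u,v=proj(f,A[:3,3]).astype(int)
cv2.imwrite("pics/start.png",cv2.resize(f["image"][v-45:v+15,u-45:u+45,::-1],None,fx=7,fy=7,interpolation=cv2.INTER_NEAREST))
```

```text
-160 170 x -36.0 29.0 y [-87. -55.  44.  90.]
-150 295 x -42.0 38.0 y [-89. -54.  59.  93.]
-140 120 x -42.0 21.0 y [-86. -52.  60.  89.]
-130 141 x -45.0 15.0 y [-81. -48.  52.  83.]
-120 83 x -44.0 27.0 y [-81. -55.  54.  83.]
-110 15 x -33.0 26.0 y [-81. -64.  57.  80.]
-100 26 x -16.0 15.0 y [-58. -51.  55.  62.]
-90 30 x -16.0 10.0 y [-59. -53.  52.  59.]
-80 26 x -18.0 9.0 y [-56. -49.  53.  58.]
-70 20 x -16.0 6.0 y [-56. -54.  51.  57.]
-60 21 x -21.0 9.0 y [-54. -50.  51.  56.]
-50 17 x -19.0 17.0 y [-54. -51.  50.  54.]
-40 10 x -14.0 2.0 y [-51. -50.  49.  53.]
-30 3 x -6.0 10.0 y [49. 50. 52. 54.]
```

View pics/start.png

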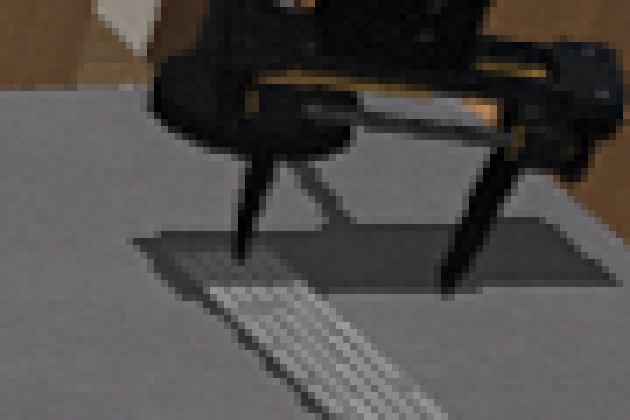

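The tips sit about 27 mm short of the reported TCP in both cameras and at both poses. The gripper's body shows the same shift, so I'll use an effective grasp offset of 46 mm and recheck the kinematics.

```bash
sed -i 's/^G=19./G=46./' pl.py
python3 - <<'E'
from fk import *
K=fit().x;q0=observe()["q"]
for bk in(60,0):print("grasp",bk,*ik(grasp(bk),q0,K))
for o in(30,70,100): s=ik(grasp(0,out=o),q0,K);print("out",o,*s)
ID=np.array([571,58.5,41]);F=np.diag([-1,-1,1])
for az in(-120,-90,-80,-70,-60):
    R=frame(az,-35)@F;print(az,*ik(T(R,ID-187.5*R[:,0]+R[:,2]*G),q0,K))
stat();rows(cur(),grasp(90));rows(grasp(90),grasp(30),20);
E
```

```text
grasp 60 [-41.629  27.145 126.189 112.968  20.988 -49.487] 2.3284478107387155e-28
grasp 0 [-39.1    34.27  122.977 125.277  21.973 -60.239] 2.2219150073341764e-20
out 30 [-37.747  32.95  119.411 116.007  18.973 -49.045] 1.0923628604930566e-23
out 70 [-36.123  31.698 114.502  99.648  16.262 -30.435] 6.121930850171794e-28
out 100 [-35.022  31.098 110.7    85.083  15.426 -14.376] 1.1504597699557064e-29
-120 [ -1.295  33.438 106.584  65.516  36.203 153.8  ] 0.007406783012680542
-90 [ -0.103  33.142 103.648  45.605  53.392 148.531] 1.9202441531733975e-17
-80 [ -0.113  33.072 103.808  41.716  58.056 142.466] 8.858116250859458e-21
-70 [ -0.142  33.003 103.967  37.438  62.354 136.322] 2.0394579688052656e-29
-60 [ -0.189  32.936 104.119  32.803  66.227 130.053] 8.8148304290622e-23
t 5.9333 q [-44.225  19.569 128.365  95.477  21.038 -33.379] p [ 506.332 -249.818  144.387] F [-0.291 -0.24   0.737] gap 0.27049015412614663
N 1 shift cm [-0.026  0.402  2.919] turn [-0.28   0.103  0.089]
N 4 shift cm [ 0.  -0.   1.5] turn [-0. -0.  0.]
```

Request:
{"op": "arm_command", "data": {
  "deltas": [
    [0.55,[-0.03,0.2,1.0],[-0.14,0.05,0.05]],
    [0.55,[0,0.2,1.0],[-0.14,0.05,0.05]],
    [0.55,[0,0,1.0],[0,0,0]],
    [0.55,[0,0,1.0],[0,0,0]],
    [0.55,[0,0,1.0],[0,0,0]],
    [0.55,[0,0,1.0],[0,0,0]],
    [0.55,[0,0,1.0],[0,0,0]],
    [0.55,[0,0,0],[0,0,0]]
  ]
}}

```text
time_s: 6.6
tcp_pos: [551.0, -263.2, 88.3]
tcp_rot: [[0.758, -0.183, 0.626], [-0.14, -0.983, -0.117], [0.637, 0.001, -0.771]]
wrist_force: [-0.2, -0.2, -0.2]
finger_gap: 0.551
```

Run:
```python
from pl import *
stat();rows(cur(),grasp(30));rows(cur(),grasp(0),9)
```

```text
t 6.6 q [-41.088  28.808 125.513 116.439  21.139 -52.588] p [ 550.954 -263.231   88.274] F [-0.177 -0.231 -0.177] gap 0.550708099890744
N 1 shift cm [-0.037 -0.129  1.645] turn [ 0.14  -0.054 -0.043]
N 6 shift cm [-0.006 -0.022  0.774] turn [ 0.023 -0.009 -0.007]
```

Request:
{"op": "arm_command", "data": {
  "deltas": [
    [0.55,[-0.01,-0.03,0.75],[0,0,0]],
    [0.55,[-0.01,-0.03,0.75],[0,0,0]],
    [0.55,[-0.01,-0.03,0.75],[0,0,0]],
    [0.55,[-0.01,-0.03,0.75],[0,0,0]],
    [0.55,[0,0,0.75],[0,0,0]],
    [0.55,[0,0,0.6],[0,0,0]],
    [0.55,[0,0,0],[0,0,0]]
  ]
}}

```text
time_s: 7.18
tcp_pos: [578.3, -267.2, 54.1]
tcp_rot: [[0.758, -0.183, 0.626], [-0.14, -0.983, -0.117], [0.637, 0.001, -0.771]]
wrist_force: [-0.0, -0.8, -0.4]
finger_gap: 0.545
```

Run:
```python
from pl import *
from h import *
from workcell import optics
stat();rows(cur(),grasp(0),9)
o=[]
for n,(r,c) in (("top",(215,300)),("scene",(205,255))):
    f=optics.grab_frame(n);o.append(cv2.resize(f["image"][r-45:r+45,c-50:c+50,::-1],(400,360),interpolation=cv2.INTER_CUBIC))
cv2.imwrite("pics/at.png",np.hstack(o))
```

```text
t 7.1833 q [-39.173  33.992 123.187 125.378  21.93  -60.299] p [ 578.268 -267.195   54.126] F [-0.021 -0.768 -0.409] gap 0.5454308020918565
N 1 shift cm [ 0.009 -0.023  0.256] turn [ 0.126 -0.042 -0.07 ]
```

View pics/at.png

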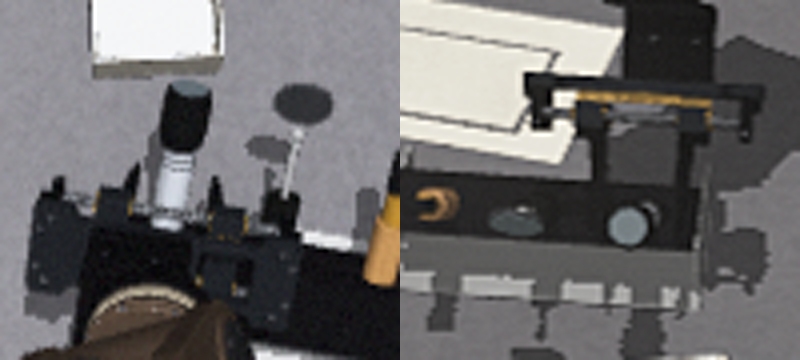

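The fingers straddle the torch: in the top crop the tips are at (133,180) and (215,180), with the torch at (175,190). Closing now.

Request:
{"op": "arm_command", "data": {
  "deltas": [
    [0.3,[0,0,0.1],[0,0,0]],
    [0.2,[0,0,0],[0,0,0]],
    [0,[0,0,0],[0,0,0]],
    [0,[0,0,0],[0,0,0]],
    [0,[0,0,0],[0,0,0]],
    [0,[0,0,0],[0,0,0]],
    [0,[0,0,0],[0,0,0]],
    [0,[0,0,0],[0,0,0]],
    [0,[0,0,0],[0,0,0]],
    [0,[0,0,0],[0,0,0]]
  ]
}}

```text
time_s: 8.12
tcp_pos: [578.0, -267.0, 55.2]
tcp_rot: [[0.758, -0.183, 0.627], [-0.14, -0.983, -0.118], [0.638, 0.001, -0.77]]
wrist_force: [0.7, 1.4, -0.2]
finger_gap: 0.259
```

Request:
{"op": "arm_command", "data": {
  "deltas": [
    [0,[0.6,0,0],[0,0,0]],
    [0,[0.8,0,0],[0,0,0]],
    [0,[0.8,0,0],[0,0,0]]
  ]
}}

```text
time_s: 8.37
tcp_pos: [593.4, -269.9, 67.8]
tcp_rot: [[0.76, -0.184, 0.624], [-0.142, -0.983, -0.117], [0.634, 0.0, -0.773]]
wrist_force: [0.0, 0.4, -0.8]
finger_gap: 0.256
```

Run:
```python
from pl import *
stat()
for o in(20,45,75):rows(cur(),grasp(0,out=o),9)
```

```text
t 8.3667 q [-38.196  32.919 120.697 118.617  19.551 -52.075] p [ 593.435 -269.861   67.841] F [ 0.024  0.407 -0.811] gap 0.25639239688096815
N 1 shift cm [-0.051 -0.011  0.335] turn [ 0.136  0.12  -0.149]
N 3 shift cm [ 0.816 -0.005  0.111] turn [ 0.045  0.04  -0.05 ]
N 7 shift cm [ 0.778 -0.003  0.047] turn [ 0.019  0.017 -0.021]
```

Request:
{"op": "arm_command", "data": {
  "deltas": [
    [0,[0.9,0,0.01],[0,0,0]],
    [0,[0.9,0,0.01],[0,0,0]],
    [0,[0.9,0,0.01],[0,0,0]],
    [0,[0.9,0,0.01],[0,0,0]],
    [0,[0.9,0,0.01],[0,0,0]],
    [0,[0.9,0,0],[0,0,0]],
    [0,[0.9,0,0],[0,0,0]]
  ]
}}

```text
time_s: 8.95
tcp_pos: [642.5, -279.6, 107.6]
tcp_rot: [[0.762, -0.186, 0.62], [-0.144, -0.983, -0.118], [0.632, 0.001, -0.775]]
wrist_force: [0.7, 1.3, -1.9]
finger_gap: 0.258
```

Run:
```python
from fk import *
stat();K=fit().x;q0=observe()["q"];F=np.diag([-1,-1,1]);ID=np.array([571,58.5,41])
R=frame(-10.4,10)@F
# stations: (az, el, mid)
q=q0;prev=cur()
def st(name,az,el,mid):
    global q,prev
    R=frame(az,el)@F;M=T(R,np.array(mid)+R[:,2]*G);q,c=ik(M,q,K);print(name,q,c);rows(prev,M,30,5.5);prev=M
st("up",-10.4,38.8,[620,-270,230])
st("lvl",-25,5,[620,-190,260])
st("turn",-50,-20,[580,-30,280])
st("over",-80,-35,ID-187.5*(-(frame(-80,-35)[:,0]))+[0,0,100])
st("final",-80,-35,ID-187.5*(-(frame(-80,-35)[:,0])))
```

```text
t 8.95 q [-35.553  31.098 112.597  90.642  15.358 -20.44 ] p [ 642.53  -279.626  107.608] F [ 0.709  1.264 -1.867] gap 0.2580496297911438
up [-34.823  23.747 107.547  51.101  19.445  21.064] 1.823752738293769e-27
N 3 shift cm [ 1.944 -0.179 -2.138] turn [ 0.076 -0.121 -0.07 ]
lvl [-22.795  26.733  87.003  -0.219  61.268  92.302] 1.4549911870691493e-19
N 7 shift cm [-0.516 -1.052 -0.537] turn [-0.789 -4.802  1.963]
turn [-14.563  27.98   83.957  11.488  84.688 122.694] 6.3882623873514384e-18
N 7 shift cm [-2.124 -1.59  -0.089] turn [ 0.47  -3.514  3.569]
over [ -0.113  25.653  98.55   37.568  67.841 151.538] 4.137345144651793e-20
N 9 shift cm [-2.285 -0.971  1.483] turn [ 1.543 -1.628  2.965]
final [ -0.113  33.072 103.808  41.716  58.056 142.466] 7.974308349237345e-29
N 4 shift cm [ 1.434 -0.     2.048] turn [-0. -0.  0.]
```

Request:
{"op": "arm_command", "data": {
  "deltas": [
    [0,[0.97,-0.1,-1.07],[0,0,0]],
    [0,[0.97,-0.1,-1.07],[0,0,0]],
    [0,[0.97,-0.1,-1.07],[0,0,0]],
    [0,[0.97,-0.1,-1.07],[0,0,0]],
    [0,[0.97,-0.1,-1.07],[0,0,0]],
    [0,[0.97,-0.1,-1.07],[0,0,0]]
  ]
}}

```text
time_s: 9.45
tcp_pos: [647.6, -274.3, 193.6]
tcp_rot: [[0.766, -0.187, 0.615], [-0.146, -0.982, -0.117], [0.626, -0.0, -0.78]]
wrist_force: [0.1, -1.2, -1.3]
finger_gap: 0.257
```

```bash
cat > st.py <<'E'
from fk import *
K=fit().x;q=observe()["q"];F=np.diag([-1,-1,1]);ID=np.array([571,58.5,41]);prev=cur()
def st(name,az,el,mid,v=26,wv=5.):
    global q,prev
    R=frame(az,el)@F;M=T(R,np.array(mid)+R[:,2]*G);q,c=ik(M,q,K);print(name,q,c);rows(prev,M,v,wv);prev=M
fin=lambda az,up=0:ID-187.5*(-frame(az,-35)[:,0])+[0,0,up]
E
python3 - <<'E'
from st import *
stat()
st("lvl",-25,5,[620,-190,260])
st("turn",-50,-20,[580,-30,280])
st("over",-75,-35,fin(-75,60))
E
```

```text
t 9.45 q [-34.664  23.686 107.737  50.88   19.083  21.661] p [ 647.626 -274.317  193.62 ] F [ 0.087 -1.154 -1.27 ] gap 0.25745013791916205
lvl [-22.795  26.733  87.003  -0.219  61.268  92.302] 1.3756764809417808e-19
N 8 shift cm [-0.446 -0.909 -0.471] turn [-0.674 -4.196  1.674]
turn [-14.563  27.98   83.957  11.488  84.688 122.694] 6.3881153392165405e-18
N 8 shift cm [-1.864 -1.384 -0.07 ] turn [ 0.411 -3.075  3.123]
over [ -0.125  28.367 101.01   37.251  66.171 144.661] 1.1573480923752608e-26
N 11 shift cm [-1.706 -0.722  1.543] turn [ 1.052 -1.342  2.022]
```

Request:
{"op": "arm_command", "data": {
  "deltas": [
    [0,[-0.45,-0.91,-0.47],[-0.67,-4.2,1.67]],
    [0,[-0.45,-0.91,-0.47],[-0.67,-4.2,1.67]],
    [0,[-0.45,-0.91,-0.47],[-0.67,-4.2,1.67]],
    [0,[-0.45,-0.91,-0.47],[-0.67,-4.2,1.67]],
    [0,[-0.45,-0.91,-0.47],[-0.67,-4.2,1.67]],
    [0,[-0.45,-0.91,-0.47],[-0.67,-4.2,1.67]],
    [0,[-0.45,-0.91,-0.47],[-0.67,-4.2,1.67]],
    [0,[-0.45,-0.91,-0.47],[-0.67,-4.2,1.67]]
  ]
}}

```text
time_s: 10.12
tcp_pos: [621.2, -201.2, 211.0]
tcp_rot: [[0.907, -0.394, 0.147], [-0.391, -0.919, -0.052], [0.156, -0.011, -0.988]]
wrist_force: [-0.2, -0.0, -1.0]
finger_gap: 0.251
```

Run:
```python
from st import *
stat()
st("turn",-50,-20,[580,-30,280])
```

```text
t 10.1167 q [-24.084  25.275  90.441   0.913  55.337  88.702] p [ 621.238 -201.159  211.005] F [-0.188 -0.009 -1.023] gap 0.2509437928758758
turn [-14.563  27.98   83.957  11.488  84.688 122.694] 1.8117446984985543e-30
N 8 shift cm [-1.888 -1.537 -0.163] turn [ 0.249 -3.535  3.377]
```

Request:
{"op": "arm_command", "data": {
  "deltas": [
    [0,[-1.89,-1.54,-0.16],[0.25,-3.5,3.4]],
    [0,[-1.89,-1.54,-0.16],[0.25,-3.5,3.4]],
    [0,[-1.89,-1.54,-0.16],[0.25,-3.5,3.4]],
    [0,[-1.89,-1.54,-0.16],[0.25,-3.5,3.4]],
    [0,[-1.89,-1.54,-0.16],[0.25,-3.5,3.4]],
    [0,[-1.89,-1.54,-0.16],[0.25,-3.5,3.4]],
    [0,[-1.89,-1.54,-0.16],[0.25,-3.5,3.4]],
    [0,[-1.89,-1.54,-0.16],[0.25,-3.5,3.4]]
  ]
}}

```text
time_s: 10.78
tcp_pos: [569.0, -10.0, 238.2]
tcp_rot: [[0.578, -0.781, -0.236], [-0.732, -0.624, 0.274], [-0.361, 0.014, -0.932]]
wrist_force: [-0.5, 0.4, -1.2]
finger_gap: 0.257
```

Run:
```python
from st import *
stat()
st("over",-75,-35,fin(-75,60))
```

```text
t 10.7833 q [-14.107  28.305  83.518  12.06   85.862 124.667] p [568.969  -9.968 238.183] F [-0.467  0.351 -1.176] gap 0.2574441792936937
over [ -0.125  28.367 101.01   37.251  66.171 144.661] 1.1788084518998233e-26
N 10 shift cm [-1.795 -0.745  1.69 ] turn [ 1.186 -1.378  2.052]
```

Request:
{"op": "arm_command", "data": {
  "deltas": [
    [0,[-1.8,-0.75,1.65],[1.19,-1.38,2.05]],
    [0,[-1.8,-0.75,1.65],[1.19,-1.38,2.05]],
    [0,[-1.8,-0.75,1.65],[1.19,-1.38,2.05]],
    [0,[-1.8,-0.75,1.65],[1.19,-1.38,2.05]],
    [0,[-1.8,-0.75,1.65],[1.19,-1.38,2.05]],
    [0,[-1.8,-0.75,1.65],[1.19,-1.38,2.05]],
    [0,[-1.8,-0.75,1.65],[1.19,-1.38,2.05]],
    [0,[-1.8,-0.75,1.65],[1.19,-1.38,2.05]],
    [0,[-1.8,-0.75,1.65],[1.19,-1.38,2.05]],
    [0,[0,0,0],[0,0,0]],
    [0,[0,0,0],[0,0,0]]
  ]
}}

```text
time_s: 11.7
tcp_pos: [524.2, 218.1, 175.0]
tcp_rot: [[0.225, -0.961, -0.162], [-0.794, -0.277, 0.541], [-0.565, 0.007, -0.825]]
wrist_force: [0.7, -0.1, -1.6]
finger_gap: 0.256
```

Run:
```python
from st import *
from h import *
from workcell import optics
stat();A=cur()
st("over",-75,-35,fin(-75,60));st("fin",-75,-35,fin(-75))
print("axis now",A[:3,0],"el",np.degrees(np.arcsin(A[2,0])),"pred mid",A[:3,3]-G*A[:3,2],"pred lens",A[:3,3]-G*A[:3,2]+87.5*A[:3,0])
for n in("top","scene"):
    f=optics.grab_frame(n);np.savez(n+"1.npz",**f);p=proj(f,A[:3,3]-G*A[:3,2]+87.5*A[:3,0]).round().astype(int);print(n,"lens px",p,"idler",proj(f,ID))
    u,v=p;cv2.imwrite(f"pics/o_{n}.png",cv2.resize(f["image"][max(0,v-60):v+60,u-65:u+65,::-1],(390,360),interpolation=cv2.INTER_CUBIC))
cv2.imwrite("pics/over.png",np.hstack([cv2.imread("pics/o_top.png"),cv2.imread("pics/o_scene.png")]))
```

```text
t 11.7 q [ -1.172  28.146 100.276  35.501  67.838 144.337] p [524.192 218.105 175.025] F [ 0.659 -0.058 -1.61 ] gap 0.25573014086721785
over [ -0.125  28.367 101.01   37.251  66.171 144.661] 1.5090949522636163e-21
N 1 shift cm [-0.89  -0.419  1.11 ] turn [ 0.942 -0.607  0.668]
fin [ -0.125  33.037 103.888  39.623  60.254 139.407] 3.869852537540038e-21
N 3 shift cm [ 1.147 -0.     1.638] turn [-0.  0. -0.]
axis now [ 0.225 -0.794 -0.565] el -34.39621683587655 pred mid [531.643 193.208 212.98 ] pred lens [551.321 123.741 163.551]
top lens px [152 216] idler [186.093 216.077]
scene lens px [391 188] idler [365.908 223.698]
```

View pics/over.png

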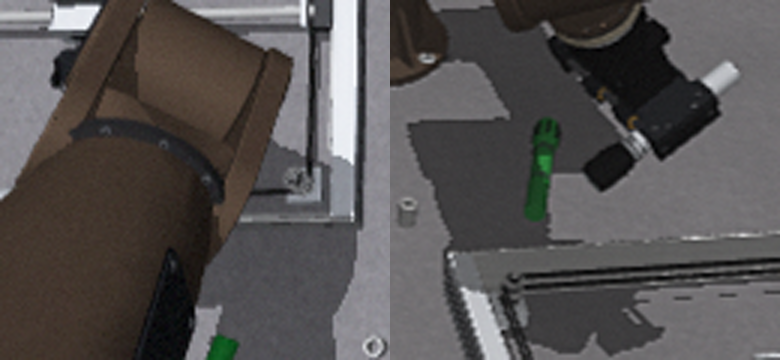

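The scene view shows the head at ~(600,170) in the crop, near the predicted lens, with the tail poking out at (720,75). The top view is blocked by the arm. I'll descend most of the way, then measure the torch from the scene depth.

Request:
{"op": "arm_command", "data": {
  "deltas": [
    [0,[-0.45,-0.2,0.5],[0.47,-0.3,0.33]],
    [0,[-0.45,-0.2,0.5],[0.47,-0.3,0.33]],
    [0,[0.8,0,1.1],[0,0,0]],
    [0,[0.8,0,1.1],[0,0,0]],
    [0,[0.8,0,1.1],[0,0,0]],
    [0,[0,0,0],[0,0,0]],
    [0,[0,0,0],[0,0,0]]
  ]
}}

```text
time_s: 12.38
tcp_pos: [526.5, 228.9, 126.6]
tcp_rot: [[0.21, -0.967, -0.144], [-0.792, -0.255, 0.554], [-0.572, -0.003, -0.82]]
wrist_force: [-0.5, -0.2, -0.0]
finger_gap: 0.258
```

```bash
cat > meas.py <<'E'
from st import *
from h import *
from workcell import optics
stat();A=cur();st("fin",-75,-35,fin(-75))
mid=A[:3,3]-G*A[:3,2];print("el",np.degrees(np.arcsin(A[2,0])),"pred mid",mid,"lens",mid+87.5*A[:3,0])
Ps=[]
for i in range(6):
    f=optics.grab_frame("scene");w=world(f);L=(w-mid)@A[:3,:3]
    m=(np.hypot(L[...,1],L[...,2])<30)&(((L[...,0]>48)&(L[...,0]<100))|((L[...,0]<-40)&(L[...,0]>-100)))
    Ps.append(L[m])
P=np.concatenate(Ps);h=P[:,0]>0
for lo in list(range(-100,-40,10))+list(range(40,110,10)):
    k=(P[:,0]>=lo)&(P[:,0]<lo+10)
    if k.sum()>3:print(lo,k.sum(),"y",np.percentile(P[k,1],[2,50,98]).round(1),"z",np.percentile(P[k,2],[2,50,98]).round(1))
def res(x):
    y0,z0,b,c=x;t=P[:,0]/87.5
    return np.hypot(P[:,1]-y0-b*t,P[:,2]-z0-c*t)-np.where(h,16,12.5)
sel=(P[:,0]<80);r=least_squares(lambda x:res(x)[sel],[0,0,0,0],loss="soft_l1",f_scale=2);print("offset y,z, slope at lens y,z",r.x,np.std(r.fun),"t ends",np.percentile(P[:,0],[1,99]))
cv2.imwrite("pics/m.png",cv2.resize(f["image"][130:270,330:500,::-1],None,fx=4,fy=4,interpolation=cv2.INTER_CUBIC))
# silhouettes: project predicted lens rim, tail
print("lens px (crop)",(proj(f,mid+87.5*A[:3,0])-[330,130])*4,"tail",(proj(f,mid-87.5*A[:3,0])-[330,130])*4,"idler",(proj(f,ID)-[330,130])*4)
E
python3 meas.py
```

```text
t 12.3833 q [ -0.487  31.753 103.166  38.896  61.707 140.676] p [526.465 228.887 126.605] F [-0.453 -0.182 -0.032] gap 0.25777688644267865
fin [ -0.125  33.037 103.888  39.623  60.254 139.407] 2.7781894732278585e-20
N 1 shift cm [0.584 0.114 1.511] turn [-0.272 -0.081 -0.103]
el -34.91965227731957 pred mid [533.069 203.397 164.323] lens [551.486 134.055 114.235]
-100 23 y [-16.5 -10.1   3.2] z [-12.   -9.4   8.7]
-90 172 y [-17.3  -9.9   4.2] z [-14.1  -8.7   5.2]
-80 175 y [-16.6  -9.8   4.8] z [-14.6  -7.7   7.2]
-70 165 y [-17.7  -9.9   6.3] z [-13.5  -6.9   7.6]
-60 64 y [-17.2  -8.9   4. ] z [-13.8  -8.4   4.5]
40 35 y [-18.  -12.8   8.4] z [-12.6  -6.9   5.7]
50 219 y [-19.3 -10.2  10.5] z [-15.1  -7.6  14.5]
60 235 y [-19.   -9.9  11. ] z [-14.2  -8.   15.9]
70 217 y [-18.1 -10.2  10.1] z [-14.3  -6.9  12.7]
80 88 y [-16.2  -6.3   8.4] z [-13.8  -4.8  14.9]
offset y,z, slope at lens y,z [-1.649  2.838  1.151  1.984] 2.282950477725528 t ends [-90.584  83.496]
lens px (crop) [245.906 281.88 ] tail [431.942 138.875] idler [143.634 374.794]
```

View pics/m.png

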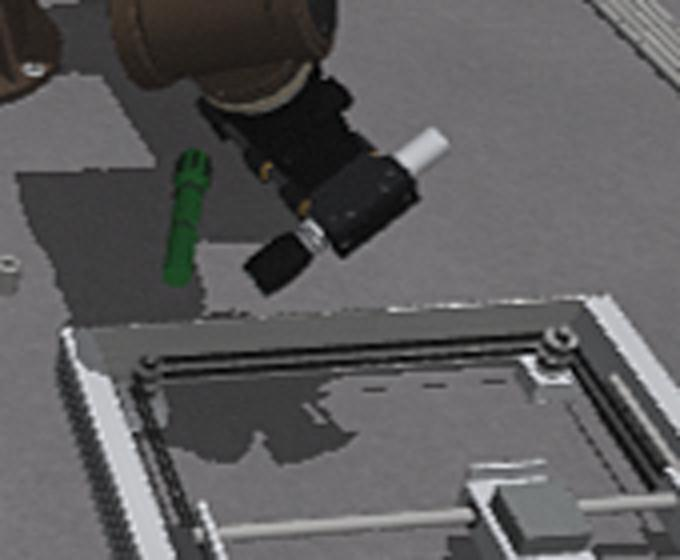

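```bash
cat > fin.py <<'E'
from st import *
ID=np.array([571.5,60,41.]);A=cur();stat()
mt=np.array([-3.5,-1.7,-46+2.8]);u=np.array([1,.013,.023]);u/=np.linalg.norm(u)
az,el=np.radians([-75,-35]);d=np.array([np.cos(el)*np.cos(az),np.cos(el)*np.sin(az),np.sin(el)])
c=A[:3,:3]@u;n=np.cross(c,d);s=np.linalg.norm(n)
R=Ro.from_rotvec(n/max(s,1e-9)*np.arcsin(s)).as_matrix()@A[:3,:3]
B=T(R,ID-187.5*d-R@mt)
lens=A[:3,3]+A[:3,:3]@(mt+87.5*u);v=ID-lens
print("lens",lens,"dist",np.linalg.norm(v),"el",np.degrees(np.arcsin(c[2])),"aim err deg",np.degrees(np.arccos(c@v/np.linalg.norm(v))),"miss mm",np.linalg.norm(v-c*(c@v)))
rows(A,B,8,2)
E
python3 fin.py
```

```text
t 12.6833 q [ -0.47   31.618 103.113  38.887  61.738 140.705] p [526.916 229.056 128.084] F [ 0.381  0.156 -1.869] gap 0.2571670308408045
lens [551.105 139.837 113.851] dist 109.98713907825999 el -36.20249650506766 aim err deg 5.2809898589168665 miss mm 10.123239522767632
N 3 shift cm [0.335 0.073 0.475] turn [ 0.001  0.4   -0.252]
```

Request:
{"op": "arm_command", "data": {
  "deltas": [
    [0,[0.33,0.07,0.47],[0,0.4,-0.25]],
    [0,[0.33,0.07,0.47],[0,0.4,-0.25]],
    [0,[0.33,0.07,0.47],[0,0.4,-0.25]],
    [0,[0,0,0],[0,0,0]],
    [0,[0,0,0],[0,0,0]],
    [0,[0,0,0],[0,0,0]]
  ]
}}

```text
time_s: 13.18
tcp_pos: [525.0, 228.4, 109.8]
tcp_rot: [[0.231, -0.964, -0.135], [-0.801, -0.267, 0.535], [-0.552, -0.015, -0.834]]
wrist_force: [-0.1, 0.1, -1.5]
finger_gap: 0.256
```

```bash
python3 fin.py; python3 meas.py | tail -3
```

```text
t 13.1833 q [  0.036  32.566 104.201  38.66   59.002 139.221] p [524.98  228.411 109.775] F [-0.113  0.086 -1.52 ] gap 0.2563835234754959
lens [550.465 139.225  97.77 ] dist 99.70956741126724 el -34.83257957743885 aim err deg 0.2883623026088618 miss mm 0.5018233334640427
N 1 shift cm [-0.04  -0.004 -0.077] turn [-0.001 -0.166  0.153]
80 108 y [-16.8  -7.7  12.1] z [-12.9  -3.8   9.3]
offset y,z, slope at lens y,z [-1.627  3.024  1.279  1.894] 2.240599975635779 t ends [-90.155  83.902]
lens px (crop) [241.986 296.096] tail [425.579 155.415] idler [143.634 374.794]
```

Run:
```python
from h import *
from workcell import optics,observe
s=observe();print(s["time_s"],s["tcp_pos"],abs(s["joint_velocities"]).max())
for n,fs in(("top",[dict(np.load("top0.npz"))]+[optics.grab_frame("top") for _ in range(4)]),("scene",[optics.grab_frame("scene") for _ in range(6)])):
    P=[]
    for f in fs:
        w=world(f);m=(w[...,2]>56)&(w[...,2]<72)&(abs(w[...,0]-571)<22)&(abs(w[...,1]-60)<22);P.append(w[m])
    P=np.concatenate(P);print(n,len(P),np.median(P,0),P.mean(0),(np.percentile(P,2,axis=0)+np.percentile(P,98,axis=0))/2)
f=fs[-1];cv2.imwrite("pics/idl2.png",cv2.resize(f["image"][200:245,345:395,::-1],None,fx=12,fy=12,interpolation=cv2.INTER_CUBIC))
for z in(24,41,60):print((proj(f,np.array([571.5,60,z]))-[345,200]+.5)*12)
```

```text
13.4833 [525.18078418 228.34296466 110.06744293] 0.07015780999071568
top 107 [570.40449453  57.41187066  58.64828296] [570.42409427  57.35916948  59.59295671] [569.90878628  56.52330106  61.3000336 ]
scene 62 [574.07842694  59.06802412  59.74156131] [573.34426238  58.93580324  60.03040601] [575.58231518  56.93287492  60.29749633]
[253.5897357  338.54514986]
[262.96622051 291.30431285]
[273.62812733 237.58723092]
```

View pics/idl2.png

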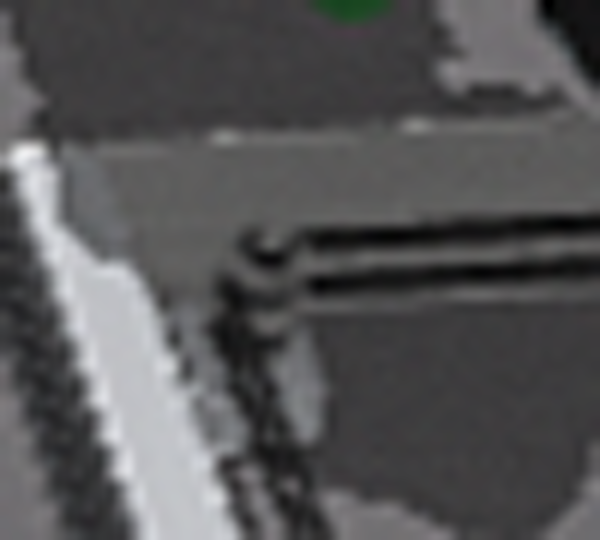

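The stack appears at ~(268,240) to (262,300), on the projected idler line. The pose is good and still, so I'm handing in.

```bash
python3 -c "
from workcell import job,observe
s=observe();print(s['time_s'],s['tcp_pos'],s['finger_gap'],s['wrist_force']);print(job.close_job())"
```

```text
13.9833 [525.11419083 228.34869965 109.95085243] 0.25594715796167106 [-0.06167148  0.08263856 -1.0945319 ]
the job is handed in; nothing more can be done
None
```

The torch is drawn from the rack's +y socket, turned lens down and held still over the gantry's inner corner. I handed the job in at 14.0 s with the torch still gripped.

**Last checks, from the arm pose and the scene camera's depth:**
- **Lens distance:** about 99.7 mm from the middle of the pulley stack.
- **Slant:** 34.8° below level.
- **Aim:** off by about 0.5 mm, or 0.3°. The pulley position itself is good to about 2 mm, because the two cameras put it slightly apart.
- **Grip:** fingers holding at about 24 mm opening, joints still.
- **Forces:** wrist readings were around 2 N or less every time I looked. The lens rim is about 25 mm above the 60 mm walls, and I saw no sign of contact with the gantry, the other tools or the loose parts.

**What disagreed or could not be confirmed:**
- **Fingertips vs reported tool point:** both cameras showed the fingertips about 27 mm short of the reported tool point. I gripped with a 46 mm offset from that point instead of 19 mm. The grip and the later torch measurements agreed with that.
- **Torch in the grip:** it sat about 3.5 mm back and 1.5° off the tool axis. I corrected the final pose for both.
- **Top view:** the arm hid the torch from the top camera, so its final pose rests on the scene camera alone.
- **Light:** I saw no lit spot on the pulley in the pictures, so the aim is checked by geometry only.

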